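# Seat the battery pack in the charging dock and switch the dock on

### The job

Push the battery pack that lies in the charging dock along its channel, with a fingertip on its near end and not on the dock, until the contact plate at the far end snaps in, pressing gently (no more than 20 N). Then flip the toggle lever on the mains switch box over to on with a light fingertip push (no more than 15 N). Switch on only after the pack is in, and leave everything else on the bench undisturbed.

Things in the scene. Friction and masses are not known exactly. Their poses are not given: they have to be found in the camera images.
- dock: charging dock, fixed: grey base 100 mm wide, 15 mm thick, spanning x -90 to +170 mm. Origin: on the table under the channel's middle line; x along the channel to the far end, z up. Two rails (x -90 to +50 mm, tops 29 mm above the table, 65.6 mm apart) guide the pack. At the far end a black contact head (45 x 90 mm, 70 mm high, screw knob 12 mm on top) is clamped anywhere along 30 mm
- pack: battery pack, black and grey, loose in the dock's channel, 9 to 85 mm short of the contact plate: 100 mm long (x), 62 wide, 46 high (lower 36 mm full size, narrower step above). Origin: centre of its underside, 15 mm above the table; its +x end faces the plate. 0.28 to 0.52 kg; slides with 1 to 5 N
- pack_end (a point): point on the middle of the pack's upright near end face (the -x end, the one to push on), 20 mm above the pack's underside, so 35 mm above the table
- catch (a joint): travel of the head's brass contact plate, m: 0 out, 0.006 in. Out, its face lies between +65 and +95 mm in the dock's x: where is not measured, feel for it. It resists the pack with about 5 to 8 N at first, then less; past 3 mm it snaps in by itself (damped) and stays. At 6 mm it stands on a rigid stop
- switchbox: grey mains switch box, fixed, 120 x 90 mm, 55 mm high, one steel toggle lever on top; stands left or right of the dock (its look-alike, the tester, on the other side). Origin: centre of its underside; x is the direction in which the lever is pushed to switch on. The lever's pivot lies 58 mm above the origin
- toggle (a joint): angle of the steel toggle lever about the box's y, rad: 0 off, leaning 0.45 rad to the box's -x side; 0.45 upright, dead centre; 0.9 on, leaning to +x. Over-centre spring: about 0.2 N m to start it (4 to 7 N at 35 mm from the pivot), falling to zero at dead centre, then it snaps over by itself; rigid stops at both ends
- toggle_tip (a point): centre of the 14 mm ball at the end of the lever, 50 mm from the pivot; the rod is 9 mm thick. Off, the tip is 22 mm to the -x side of the box's origin and 103 mm above the table
- tester: look-alike of the switch box, fixed, same size, with a round knob 16 mm high instead of a lever; leave it alone. Origin: centre of its underside
- spare_pack: spare battery pack lying loose beyond the dock, same shape as the pack in the dock; leave it alone
- screwdriver: loose screwdriver near the robot, lying on the table; leave it alone
- wrench: loose steel wrench near the robot, lying on the table; leave it alone
- tape: roll of black tape lying flat, 80 mm across, 20 mm high; leave it alone
- chuck: steel drill chuck standing upright, 42 mm across, 58 mm high; leave it alone
- oil: small bottle, 44 mm across, 110 mm high; leave it alone
- cup: white plastic cup, 72 mm across, 85 mm high; leave it alone

How it is judged (in metres and radians):
On the way, in this order (a step that is already met when the one before it is completed fails the run):
1. the pack has been pushed in until the contact plate snapped in (plate at least 4.5 mm in, pack in the channel), with the lever still off (value of joint catch above 0.0045 m and x of pack in the frame of dock above 0.016 m and value of joint toggle below 0.3 rad), for 0.2 s.
2. the toggle lever has been flipped over to on (value of joint toggle above 0.8 rad), for 0.2 s.
At the end, for the whole second after the job is handed in: The contact plate is snapped in (at least 4.5 of its 6 mm), the pack lies flat in the channel at rest, its origin at least 16 mm to the +x side of the dock's origin, and the toggle lever is on (above 0.8 rad) (value of joint catch above 0.0045 m and value of joint toggle above 0.8 rad and x of pack in the frame of dock above 0.016 m and angle between pack's own z axis and vertical below 0.1 rad and height (world z) of pack below 0.02 m and linear speed of pack below 0.01 m/s); the robot touches nothing.
It fails at once if the pack is pressed with more than 20 N (contact force between any of the fingers, the arm and pack above 20 N).
It fails at once if the toggle lever or its box is pressed with more than 15 N (contact force between any of the fingers, the arm and switchbox above 15 N).
It fails at once if the robot presses on the dock itself with more than 5 N (contact force between any of the fingers, the arm and dock above 5 N).
It fails at once if the lever is flipped before the pack is in (value of joint toggle above 0.6 rad and value of joint catch below 0.003 m).
It fails at once if another thing on the bench is moved by more than 20 mm, or the tester is pressed with more than 5 N (distance of any of spare_pack, screwdriver, wrench, tape, chuck, oil, cup from where it was at the start of the episode above 0.02 m or contact force between any of the fingers, the arm and tester above 5 N).
It also fails if it takes over 70 s, if anything falls off the work surface, if the arm or the gripper's body presses on something with over 40 N, if the wrist force passes 120 N, or if a joint passes its speed limit or range.

### The arm

A 6-joint arm with a two-finger parallel gripper is mounted at the origin on the work surface. World frame = base frame: x ahead of the robot, y to its left, z up, the work surface at z = 0. Lengths are in m, angles in degrees, forces in N, time in s.
With the tool pointing down it reaches from about 0.35 to 0.775 m from the base axis. Payload 5.5 kg.
Tool frame: the origin (TCP) lies midway between the tips of the shut fingers; the grasp point (between the pads) lies 19 mm behind it (bot.tcp_to_grasp is the distance from the TCP to the grasp point, in m); z points along the fingers, x is the direction in which the jaws open and shut, and the axes are right-handed (so a half turn about z gives the same grasp; the last joint's range is limited). The gripper opens to 85 mm and grips with 20 to 120 N. Pads are 22 mm wide; open, the fingers measure 114 mm over their backs; the gripper's body (76 mm by 85 mm) begins 54 mm behind the grasp point. The pads swing forward as they close: fully open they stand 13 mm farther back than shut.
Start: joints at [63.679, 17.945, 2.641, 74.691, 0, 82.002], TCP at [0.181, 0.546, 0.231] pointing down, gripper open.
Joint ranges: [-158.12, 158.12], [-49.38, 96.58], [-58.88, 72.47], [-126.05, 133.96], [-84.25, 85.87], [-180, 180]. Speed limits (degrees/s): [147.25, 147.25, 180, 180, 180, 180].

### API

Orientations are given as [roll, pitch, yaw] about the fixed x, y, z axes, in that order (R = Rz(yaw) Ry(pitch) Rx(roll)).
In Python, from plant import bot gives the robot as it stands.
- The arm moves only by the tool servo_tool, never from a script. Its argument "increments" is a list of rows, each a list of 7 numbers: the shift along the tool's x, y, z in mm, then the turn, a rotation vector about the tool's x, y, z in degrees, then the finger opening in mm, from 0 to 85.4. A call has 1 to 20 rows; each row is the pose to reach, as a shift and turn from the pose commanded when the call began, along the tool's axes at that moment; what a row does not reach only later rows make up. A row lasts 1/8 s, in which the tool goes at most 62.5 mm and 10.7 degrees, less where a joint would pass 70% of its speed; a pose out of reach is approached as far as the arm can. A call with a gripper value outside its range is refused whole. The fingers move at their own pace and stop on an object; "newtons" is the grip in N (left out, the last holds). Time passes only in rows, so rows that repeat a pose let the fingers close. It gives the time, the measured TCP pose, the force and the opening at its end, in the units of the state.
- bot.get_state(): the state, without advancing time (a new reading comes with each control period).
- bot.snapshot(name): name is "scene" or "top" or "wrist"; returns a dict with "color" (400x640x3 uint8, red, green, blue), "vfov" (degrees; the focal length in pixels is half the picture's height over the tangent of half this angle, whatever the lens; pixels are square), "cx", "cy" (the principal point, pixels), "distortion" ([k1, k2, p1, p2, k3] as OpenCV has them; the pictures are not rectified), "R" (3x3) and "t" (3): a world point X has camera coordinates R X + t. Camera axes: x right, y down, z forward; pixel columns grow to the right and rows downward; lengths in m; the calibration is good to about 2 mm. A picture is of the moment at which its call begins. There is no depth.
- bot.sign_off(): hands the job in, once; it reports no verdict.
The state is a dict: "time_s": time; "joints": joint angles; "dq": joint speeds; "joint_efforts": joint torques, N m; "tool_pos": TCP position; "tcp_rot": TCP orientation; "force": force on the tool from outside, world axes, zero at the start; "wrist_torque": the same for the moment, N m; "opening": opening from 0.0 (shut) to 1.0 (fully open).
Only numpy, scipy, OpenCV 4.12 (cv2) and the standard library are available. Lean on these libraries where they do the work, as an engineer would, in place of code of your own. Each camera call takes 0.05 s, during which the arm holds its last target.

## Working session

There is one attempt and no reset: what is moved stays moved. The work goes in short steps, Python scripts to look and compute and a tool call to move; the robot and the scene stay as the last step left them, time stands still between calls to the robot, and variables do not carry over. Pictures are saved under pics/ and viewed, and the job is handed in when it is done.

Besides the shell and the picture viewer there is one more tool, called after ">>>" as a command line: name --pt "numbers of a row" for each row, then --argument value for the rest. servo_tool: Moves the arm, as the interface text tells. Its arguments: {"type":"object","properties":{"increments":{"type":"array","items":{"type":"array","items":{"type":"number"}}},"newtons":{"type":"number"}},"required":["increments"]}

```bash
mkdir -p pics; ls
cat > h.py <<'E'
import numpy as np, cv2, json
from plant import bot
def snap(n,f):
    s=bot.snapshot(n); cv2.imwrite('pics/'+f,s['color'][:,:,::-1]); np.save('pics/'+f+'.npy',s,allow_pickle=True); return s
def load(f): return np.load('pics/'+f+'.npy',allow_pickle=True).item()
def K(s):
    f=200/np.tan(np.radians(s['vfov'])/2); return np.array([[f,0,s['cx']],[0,f,s['cy']],[0,0,1.]])
def ray(s,uv,z):
    p=cv2.undistortPoints(np.array([[uv]],float),K(s),np.array(s['distortion'],float))[0,0]
    R=np.array(s['R']);t=np.array(s['t']);d=R.T@np.array([p[0],p[1],1]);c=-R.T@t
    return c+d*(z-c[2])/d[2]
def proj(s,X):
    R=np.array(s['R']);return cv2.projectPoints(np.array(X,float).reshape(-1,3),cv2.Rodrigues(R)[0],np.array(s['t'],float),K(s),np.array(s['distortion'],float))[0].reshape(-1,2)
E
python3 - <<'E'
from h import *
for n in['scene','top','wrist']:
    s=snap(n,n+'0.png'); print(n,-np.array(s['R']).T@np.array(s['t']),s['vfov'],s['distortion'])
print(bot.get_state())
E
```

```text
pics
scene [ 1.5447564  -0.20189627  0.7310699 ] 48.9992419081675 [0.02737902 0.         0.         0.         0.        ]
top [0.40827729 0.07468733 0.92180348] 56.857429666052 [-0.01593839  0.          0.          0.          0.        ]
wrist [0.11670813 0.56639778 0.37317386] 68.50826189569541 [-0.00255074  0.          0.          0.          0.        ]
{'time_s': 0.15, 'joints': array([ 6.36794273e+01,  1.79824748e+01,  2.59239264e+00,  7.46903317e+01,
       -4.62025471e-04,  8.20014855e+01]), 'dq': array([-0.0491466 , -0.18232589,  0.03024834, -0.02824364,  0.09782262,
       -0.07280121]), 'joint_efforts': array([ 1.69156672e-03, -4.81062984e+01,  2.98815984e+01,  1.39518079e-02,
       -9.50881963e-05, -1.17456270e-05]), 'tool_pos': array([0.18059888, 0.54550535, 0.23060159]), 'tcp_rot': array([-1.79989268e+02,  7.96958085e-02,  7.16779497e+01]), 'force': array([-0.01893263,  0.37825504, -1.02747702]), 'wrist_torque': array([-0.00127416,  0.02320811,  0.00297508]), 'opening': 1.0008415112268256}
```

View pics/scene0.png

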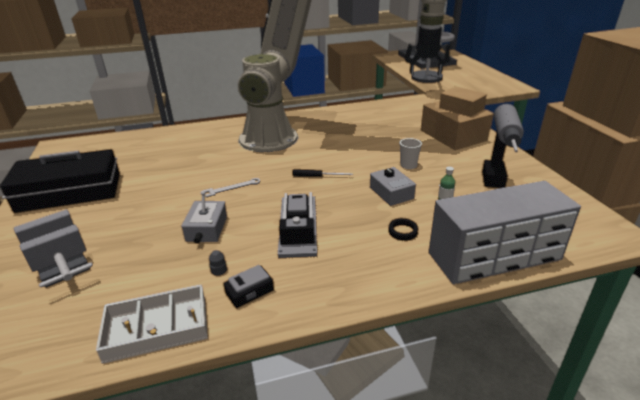

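View pics/top0.png

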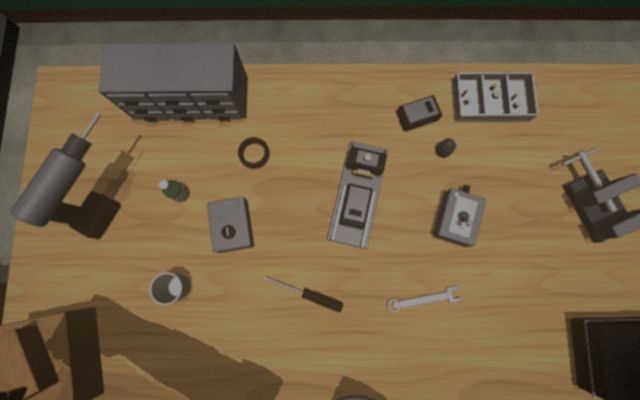

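View pics/wrist0.png

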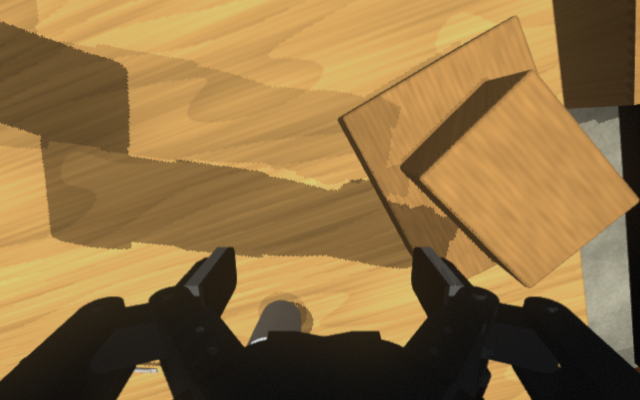

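Scene and top show the dock at top pixel (356,195), with its head at the far end (366,158). The lever box is at (460,215), to the right, and the tester at (230,225), to the left. I'll enlarge the dock and the switch box next.

Run:
```python
import cv2,numpy as np
a=cv2.imread('pics/top0.png')
c=a[130:255,310:400];d=a[170:260,420:500]
cv2.imwrite('pics/c1.png',cv2.resize(np.clip(c*1.8,0,255).astype('u1'),None,fx=4.8,fy=4.8,interpolation=2)[:600])
cv2.imwrite('pics/c2.png',cv2.resize(np.clip(d*1.8,0,255).astype('u1'),None,fx=6,fy=6,interpolation=2))
b=cv2.imread('pics/scene0.png')
cv2.imwrite('pics/c3.png',cv2.resize(np.clip(b[175:265,170:330]*1.5,0,255).astype('u1'),None,fx=5,fy=5,interpolation=2))
```

```text
(no output)
```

View pics/c1.png

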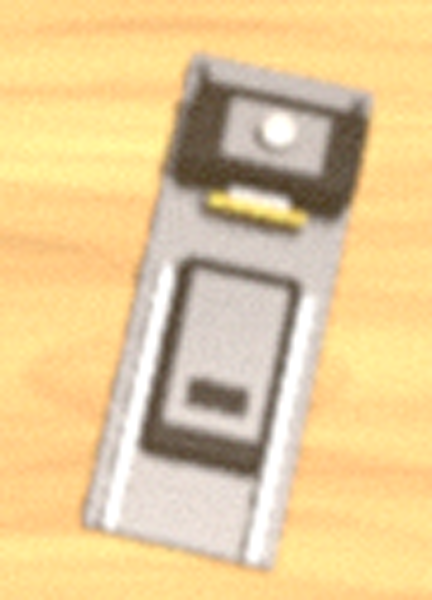

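View pics/c2.png

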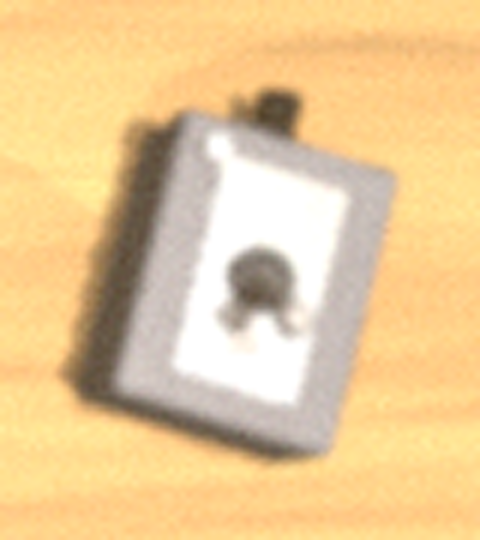

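View pics/c3.png

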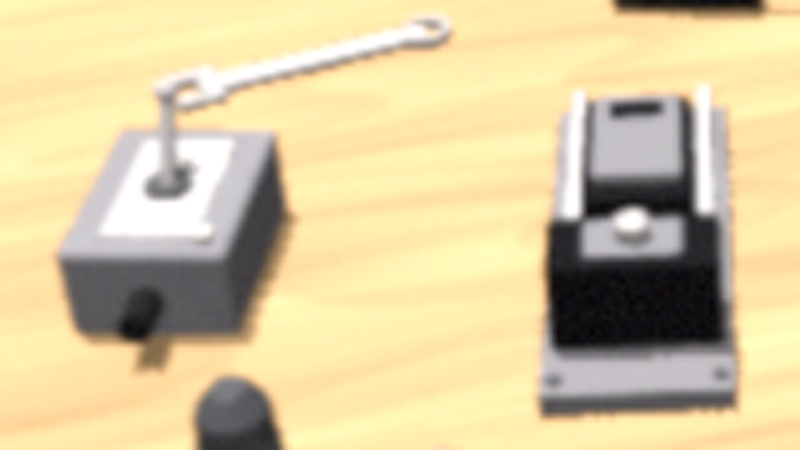

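```bash
cat > fit.py <<'E'
from h import *
from scipy.optimize import least_squares
s=load('top0.png'); sc=load('scene0.png')
def T(p,X): 
    c,n=np.cos(p[2]),np.sin(p[2]); X=np.array(X,float); return np.c_[p[0]+c*X[:,0]-n*X[:,1],p[1]+n*X[:,0]+c*X[:,1],X[:,2]]
def fit(X,uv,p0):
    r=least_squares(lambda p:(proj(s,T(p,X))-uv).ravel(),p0); print('p',r.x[:2],np.degrees(r.x[2]),'res',r.fun.round(1)); return r.x
if __name__=='__main__':
    k=lambda L,o,f:np.array(L,float)/f+np.array(o)-.4
    D=fit([[-.09,.05,.015],[-.09,-.05,.015],[.17,.05,.015],[.17,-.05,.015]],k([[82,527],[270,567],[193,55],[372,95]],(310,130),4.8),[.45,0,-.1])
    B=fit([[-.06,.045,.055],[-.06,-.045,.055],[.06,.045,.055],[.06,-.045,.055]],k([[115,388],[325,452],[180,112],[398,178]],(420,170),6),[.4,-.2,-.1])
    for nm,uv in [('near L top',(140,447)),('near R',(258,475))]: print(nm,ray(s,k([uv],(310,130),4.8)[0],.051))
    for a,yaw in (('+',0),('-',np.pi)):
        q=[B[0],B[1],B[2]+yaw]; P=T(q,[[0,0,.058],[-.022,0,.103]])
        print(a,P[1],(proj(s,P)-[420-.4,170-.4])*6,(proj(sc,P)-[170-.4,175-.4])*5)
    # dock points check in scene
    print((proj(sc,T(D,[[.17,.05,.015],[.17,-.05,.015],[-.09,.0368,.029],[-.09,-.0368,.029]]))-[170,175])*5)
    # pack: step outlines in dock frame
    def dl(P): c,n=np.cos(D[2]),np.sin(D[2]); d=P[:2]-D[:2]; return np.array([c*d[0]+n*d[1],-n*d[0]+c*d[1]])*1000
    for z,uv in [(.051,(140,450)),(.051,(258,475)),(.051,(188,258)),(.051,(300,285)),(.061,(162,423)),(.061,(258,443)),(.061,(190,270)),(.061,(293,292)),(.035,(205,205)),(.035,(303,222)),(.05,(205,205))]:
        print(z,uv,dl(ray(s,k([uv],(310,130),4.8)[0],z)).round(1))
    np.save('D.npy',D);np.save('B.npy',B)
E
python3 fit.py
```

```text
p [ 0.54448758 -0.00732164] -13.675152689508451 res [-0.4 -0.1  0.4  1.  -0.4 -0.7  0.4 -0.4]
p [ 0.51809152 -0.25936107] -17.87755172718145 res [-1.3  0.6  0.8  1.5  0.2 -1.1  0.3 -1. ]
near L top [0.50538739 0.03312067 0.051     ]
near R [ 0.49117307 -0.02475323  0.051     ]
+ [ 0.49715379 -0.25260742  0.103     ] [[257.66918372 279.62229917]
 [289.0431563  320.00859483]] [[168.41987225 180.84573007]
 [165.35746572  88.50354487]]
- [ 0.53902924 -0.26611471  0.103     ] [[257.66918372 279.62229917]
 [316.46557214 208.71882314]] [[168.41987225 180.84573007]
 [142.76462236 134.1420821 ]]
[[733.96120458 381.12313547]
 [533.87389877 389.50039927]
 [699.45275715  80.56421877]
 [576.14557722  85.32296473]]
0.051 (140, 450) [-49.   29.7]
0.051 (258, 475) [-47.7 -29.5]
0.051 (188, 258) [51.  27.8]
0.051 (300, 285) [ 50.4 -29.9]
0.061 (162, 423) [-34.8  22.4]
0.061 (258, 443) [-33.6 -25.4]
0.061 (190, 270) [43.  25.7]
0.061 (293, 292) [ 43.9 -26.4]
0.035 (205, 205) [84. 25.]
0.035 (303, 222) [ 86.9 -26. ]
0.05 (205, 205) [80.  25.4]
```

```bash
cat > inc.py <<'E'
from h import *
from scipy.spatial.transform import Rotation as Ro
def inc(pos,yaw):
    st=bot.get_state(); R=Ro.from_euler('xyz',st['tcp_rot'],degrees=True)
    G=Ro.from_euler('xyz',[180,0,yaw],degrees=True)
    print('t',st['time_s'],'tcp',st['tool_pos'].round(4),st['tcp_rot'].round(2),'F',st['force'].round(2))
    print('d',(R.inv().apply(np.array(pos)-st['tool_pos'])*1000).round(1),'rot',(R.inv()*G).as_rotvec(degrees=True).round(2))
def loc(p,x,y,z): c,n=np.cos(p[2]),np.sin(p[2]); return [p[0]+c*x-n*y,p[1]+n*x+c*y,z]
D=np.load('D.npy');B=np.load('B.npy')
E
python3 - <<'E'
from inc import *
print(loc(D,-.085,0,.2)); inc(loc(D,-.085,0,.2),76.3)
E
```

```text
[np.float64(0.4618971843137544), np.float64(0.012773785899019924), 0.2]
t 0.15 tcp [0.1806 0.5455 0.2306] [-1.7999e+02  8.0000e-02  7.1680e+01] F [-0.02  0.38 -1.03]
d [-417.3  434.5   31.1] rot [-0.01  0.08 -4.62]
```

>>> servo_tool --pt "-30 31 0 0 0 -1 0" --pt "-62 65 0 0 0 -2 0" --pt "-100 104 0 0 0 -3 0" --pt "-138 144 0 0 0 -4 0" --pt "-176 183 0 0 0 -4.6 0" --pt "-214 223 0 0 0 -4.6 0" --pt "-252 262 5 0 0 -4.6 0" --pt "-290 302 10 0 0 -4.6 0" --pt "-328 341 15 0 0 -4.6 0" --pt "-360 375 20 0 0 -4.6 0" --pt "-390 406 25 0 0 -4.6 0" --pt "-410 427 31 0 0 -4.6 0" --pt "-417 434.5 31 0 0 -4.6 0" --pt "-417 434.5 31 0 0 -4.6 0" --pt "-417 434.5 31 0 0 -4.6 0"

```text
time_s: 2.02
tool_pos: [0.4617, 0.0143, 0.2005]
tcp_rot: [-180.0, -0.0, 76.3]
force: [0.7, -0.2, -0.7]
opening: -0.001
```

Run:
```python
from inc import *
inc(loc(D,-.085,0,.034),76.3)
snap('top','t1.png');snap('wrist','w1.png'); s=snap('scene','s1.png')
a=s['color'][150:270,170:330,::-1]
cv2.imwrite('pics/s1c.png',cv2.resize(np.clip(a*1.5,0,255).astype('u1'),None,fx=5,fy=5,interpolation=2))
```

```text
t 2.025 tcp [0.4617 0.0143 0.2005] [-1.7998e+02 -2.0000e-02  7.6340e+01] F [ 0.66 -0.19 -0.73]
d [ -1.5   0.6 166.5] rot [-0.02 -0.02  0.04]
```

View pics/w1.png

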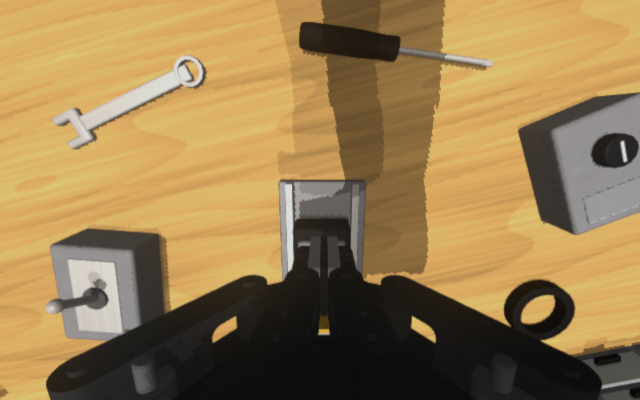

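The wrist view shows the dock's near edge at row 181, the pack's near top edge at row ~220, and the lever ball at about (53,307), all usable as cross-checks.

Run:
```python
from inc import *
s=load('w1.png')
for n,X in [('dock near',[loc(D,-.09,y,.015) for y in(.05,-.05)]),('pack near top',[loc(D,-.049,y,.051) for y in(.031,-.031)]),('tip',[loc(B,-.022,0,.103)]),('piv',[loc(B,0,0,.058)]),('boxnear',[loc(B,-.06,y,.055) for y in(.045,-.045)])]: print(n,proj(s,X).round(1))
print(ray(s,(53,307),.103))
for uv in((298,219),(350,219)):
  P=ray(s,uv,.051);c,n=np.cos(D[2]),np.sin(D[2]);d=P[:2]-D[:2];print(c*d[0]+n*d[1],-n*d[0]+c*d[1])
a=s['color'][170:260,250:400,::-1]
cv2.imwrite('pics/w1c.png',cv2.resize(np.clip(a*1.5,0,255).astype('u1'),None,fx=5,fy=5,interpolation=2))
```

```text
dock near [[366.9 179.7]
 [278.8 179.6]]
pack near top [[352.2 224.5]
 [293.3 224.4]]
tip [[ 56.9 304.1]]
piv [[ 95.7 297.1]]
boxnear [[133.2 248.9]
 [ 47.7 243. ]]
[ 0.49920249 -0.25767047  0.103     ]
-0.05499104695003259 -0.02588333910562844
-0.05504867462707115 0.02858359220790915
```

View pics/w1c.png

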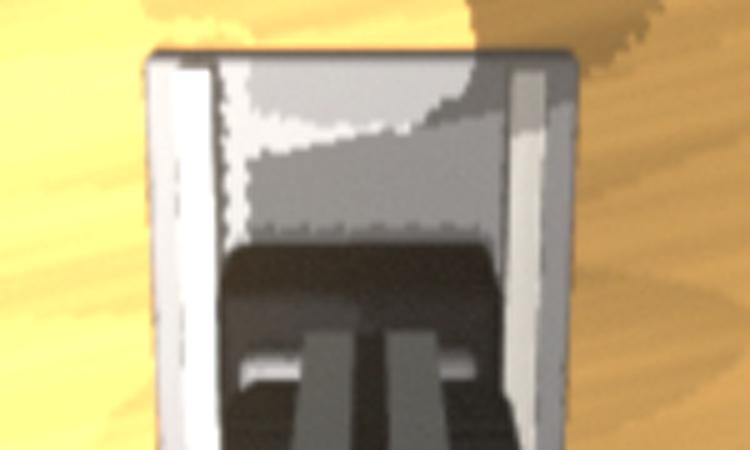

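Measurements agree (pack near end at dock x ≈ -49 mm). Next is the descent behind the pack.

>>> servo_tool --pt "-0.5 0 20 0 0 0 0" --pt "-1.5 0 50 0 0 0 0" --pt "-1.5 0 85 0 0 0 0" --pt "-1.5 0 120 0 0 0 0" --pt "-1.5 0 145 0 0 0 0" --pt "-1.5 0 160 0 0 0 0" --pt "-1.5 0 165 0 0 0 0" --pt "-1.5 0 165 0 0 0 0" --pt "-1.5 0 165 0 0 0 0"

```text
time_s: 3.3
tool_pos: [0.4625, 0.012, 0.0361]
tcp_rot: [179.9, -0.0, 76.3]
force: [0.7, -0.3, -0.3]
opening: -0.001
```

>>> servo_tool --pt "0 3 0 0 0 0 0" --pt "0 7 0 0 0 0 0" --pt "0 11 0 0 0 0 0" --pt "0 14 0 0 0 0 0" --pt "0 16 0 0 0 0 0" --pt "0 18 0 0 0 0 0" --pt "0 18 0 0 0 0 0"

```text
time_s: 4.18
tool_pos: [0.4794, 0.0077, 0.0353]
tcp_rot: [-180.0, -0.0, 76.3]
force: [-0.6, -0.5, -0.4]
opening: 0.0
```

Run:
```python
from inc import *
inc(loc(D,-.06,0,.034),76.3)
s=snap('wrist','w2.png'); a=s['color'][150:330,220:430,::-1]
cv2.imwrite('pics/w2c.png',cv2.resize(np.clip(a*1.8,0,255).astype('u1'),None,fx=3.3,fy=3.3,interpolation=2))
```

```text
t 4.175 tcp [0.4794 0.0077 0.0353] [-1.800e+02 -1.000e-02  7.627e+01] F [-0.6  -0.46 -0.44]
d [0.8 6.8 1.3] rot [-0.   -0.01 -0.03]
```

View pics/w2c.png

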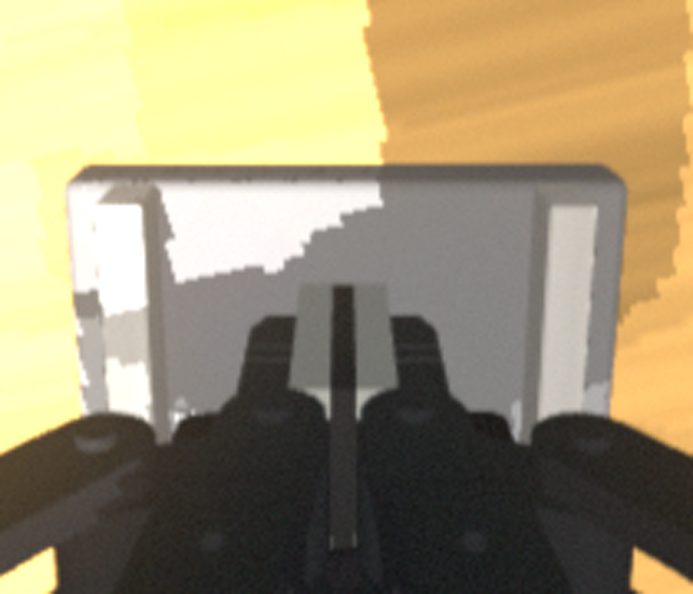

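The fingers are centred in the channel and not touching yet. Now a slow push.

>>> servo_tool --pt "0.5 1.5 0 0 0 0 0" --pt "0.5 3 0 0 0 0 0" --pt "0.5 4.5 0 0 0 0 0" --pt "0.5 6 0 0 0 0 0" --pt "0.5 7.5 0 0 0 0 0" --pt "0.5 9 0 0 0 0 0" --pt "0.5 10.5 0 0 0 0 0" --pt "0.5 12 0 0 0 0 0" --pt "0.5 13.5 0 0 0 0 0" --pt "0.5 15 0 0 0 0 0"

```text
time_s: 5.48
tool_pos: [0.4924, 0.0051, 0.035]
tcp_rot: [-179.8, -0.0, 76.3]
force: [-5.0, 1.7, 3.4]
opening: -0.004
```

>>> servo_tool --pt "0 1.5 0 0 0 0 0" --pt "0 3 0 0 0 0 0" --pt "0 4.5 0 0 0 0 0" --pt "0 6 0 0 0 0 0" --pt "0 7.5 0 0 0 0 0" --pt "0 9 0 0 0 0 0" --pt "0 10.5 0 0 0 0 0" --pt "0 12 0 0 0 0 0"

```text
time_s: 6.48
tool_pos: [0.5058, 0.0018, 0.0353]
tcp_rot: [180.0, -0.0, 76.3]
force: [-1.4, 0.5, -1.5]
opening: 0.002
```

Run:
```python
from inc import *
inc(loc(D,-.02,0,.034),76.3)
s=snap('top','t3.png'); a=s['color'][130:255,310:400,::-1]
cv2.imwrite('pics/t3c.png',cv2.resize(np.clip(a*1.8,0,255).astype('u1'),None,fx=4.8,fy=4.8,interpolation=2))
```

```text
t 6.475 tcp [0.5058 0.0018 0.0353] [ 1.800e+02 -1.000e-02  7.628e+01] F [-1.42  0.47 -1.48]
d [ 0.3 19.8  1.3] rot [ 0.   -0.01 -0.02]
```

View pics/t3c.png

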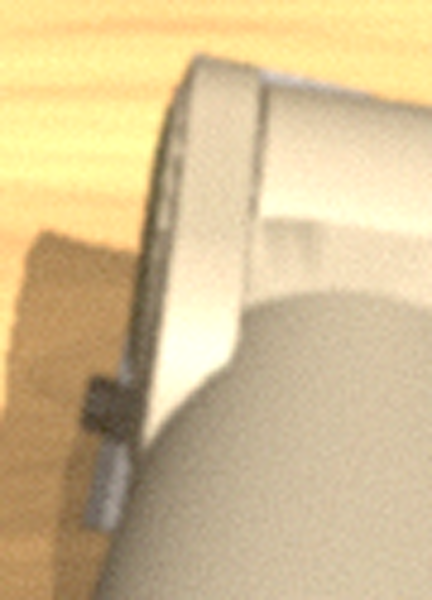

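Run:
```python
from inc import *
s=snap('scene','s3.png'); a=s['color'][170:270,230:350,::-1]
cv2.imwrite('pics/s3c.png',cv2.resize(np.clip(a*1.8,0,255).astype('u1'),None,fx=6,fy=6,interpolation=2))
```

```text
(no output)
```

View pics/s3c.png

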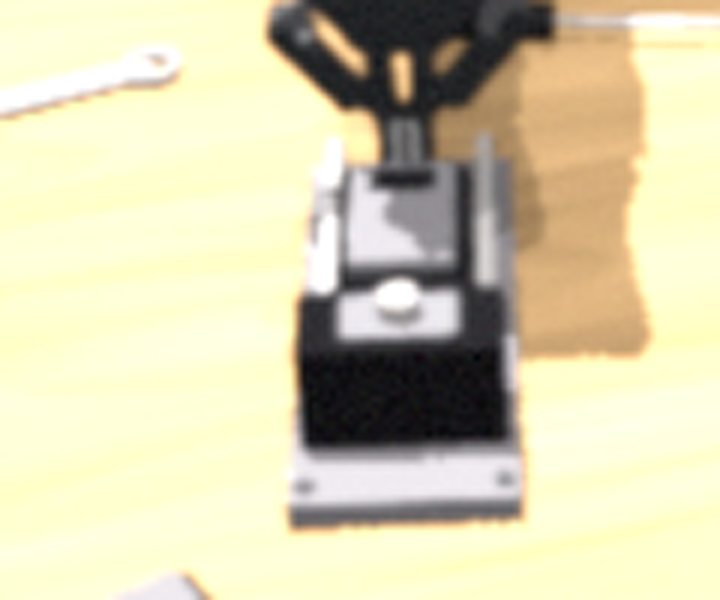

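Pack slides with the fingers centred on its end. Continuing slowly toward the plate.

>>> servo_tool --pt "0 1 0 0 0 0 0" --pt "0 2 0 0 0 0 0" --pt "0 3 0 0 0 0 0" --pt "0 4 0 0 0 0 0" --pt "0 5 0 0 0 0 0" --pt "0 6 0 0 0 0 0"

```text
time_s: 7.32
tool_pos: [0.5112, 0.0005, 0.0354]
tcp_rot: [-180.0, -0.0, 76.3]
force: [-4.7, 0.5, 4.2]
opening: -0.001
```

>>> servo_tool --pt "0 0.7 0 0 0 0 0" --pt "0 1.4 0 0 0 0 0" --pt "0 2.1 0 0 0 0 0" --pt "0 2.8 0 0 0 0 0"

```text
time_s: 7.82
tool_pos: [0.514, -0.0002, 0.0354]
tcp_rot: [-180.0, -0.0, 76.3]
force: [-4.9, -0.1, 4.6]
opening: 0.001
```

>>> servo_tool --pt "0 0.6 0 0 0 0 0" --pt "0 1.2 0 0 0 0 0" --pt "0 1.8 0 0 0 0 0"

```text
time_s: 8.2
tool_pos: [0.5157, -0.0007, 0.0353]
tcp_rot: [-180.0, -0.0, 76.3]
force: [-5.5, 0.9, 4.1]
opening: -0.001
```

>>> servo_tool --pt "0 0.6 0 0 0 0 0" --pt "0 1.2 0 0 0 0 0" --pt "0 1.8 0 0 0 0 0"

```text
time_s: 8.57
tool_pos: [0.5175, -0.0011, 0.0353]
tcp_rot: [-180.0, -0.0, 76.3]
force: [-6.0, 1.6, 4.3]
opening: -0.003
```

>>> servo_tool --pt "0 0.6 0 0 0 0 0" --pt "0 1.2 0 0 0 0 0" --pt "0 1.8 0 0 0 0 0"

```text
time_s: 8.95
tool_pos: [0.5178, -0.0012, 0.0351]
tcp_rot: [-179.8, 0.0, 76.3]
force: [-9.5, 2.9, 9.0]
opening: -0.001
```

>>> servo_tool --pt "0 0.6 0 0 0 0 0" --pt "0 1.2 0 0 0 0 0" --pt "0 1.8 0 0 0 0 0"

```text
time_s: 9.32
tool_pos: [0.5178, -0.0012, 0.0349]
tcp_rot: [-179.7, 0.0, 76.3]
force: [-13.3, 2.6, 11.6]
opening: 0.0
```

>>> servo_tool --pt "0 0.6 0 0 0 0 0" --pt "0 1.2 0 0 0 0 0"

```text
time_s: 9.57
tool_pos: [0.5179, -0.0012, 0.0349]
tcp_rot: [-179.5, 0.0, 76.3]
force: [-14.4, 3.6, 13.5]
opening: -0.002
```

>>> servo_tool --pt "0 0.6 0 0 0 0 0" --pt "0 1.2 0 0 0 0 0"

```text
time_s: 9.82
tool_pos: [0.5196, -0.0017, 0.0349]
tcp_rot: [-179.6, 0.0, 76.3]
force: [-12.0, 2.2, 10.7]
opening: -0.001
```

The plate is met at TCP x≈0.518. The vertical drag (about 11 N) adds to the push, so I'll ease upward to relieve it before pushing on.

>>> servo_tool --pt "0 0 -0.5 0 0 0 0" --pt "0 0 -0.5 0 0 0 0"

```text
time_s: 10.07
tool_pos: [0.5237, -0.0026, 0.0355]
tcp_rot: [180.0, 0.0, 76.3]
force: [-3.9, 0.5, -0.4]
opening: 0.001
```

Run:
```python
from inc import *
inc(loc(D,-.02,0,.034),76.3)
print(bot.get_state()['wrist_torque'])
```

```text
t 10.075 tcp [ 0.5237 -0.0026  0.0355] [179.99   0.    76.28] F [-3.93  0.49 -0.41]
d [0.4 1.3 1.5] rot [ 0.01  0.   -0.02]
[ 0.17350401  0.706818   -0.01100961]
```

The TCP jumped 6 mm forward and the force dropped, which suggests the snap. I'll back off and check.

>>> servo_tool --pt "0 -3 0 0 0 0 0" --pt "0 -10 0 0 0 0 0" --pt "0 -20 0 0 0 0 0" --pt "0 -30 0 0 0 0 0" --pt "0 -35 -20 0 0 0 0" --pt "0 -40 -60 0 0 0 0" --pt "0 -40 -100 0 0 0 0" --pt "20 -40 -120 0 0 0 0" --pt "60 -60 -125 0 0 0 0" --pt "100 -80 -125 0 0 0 0" --pt "140 -100 -125 0 0 0 0" --pt "160 -110 -125 0 0 0 0" --pt "160 -110 -125 0 0 0 0" --pt "160 -110 -125 0 0 0 0"

```text
time_s: 11.82
tool_pos: [0.4544, 0.1785, 0.1608]
tcp_rot: [180.0, 0.0, 76.3]
force: [-0.4, -0.6, -0.2]
opening: 0.0
```

Run:
```python
from inc import *
s=snap('top','t4.png'); a=s['color'][130:255,310:400,::-1]
cv2.imwrite('pics/t4c.png',cv2.resize(np.clip(a*1.8,0,255).astype('u1'),None,fx=4.8,fy=4.8,interpolation=2))
```

```text
(no output)
```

View pics/t4c.png

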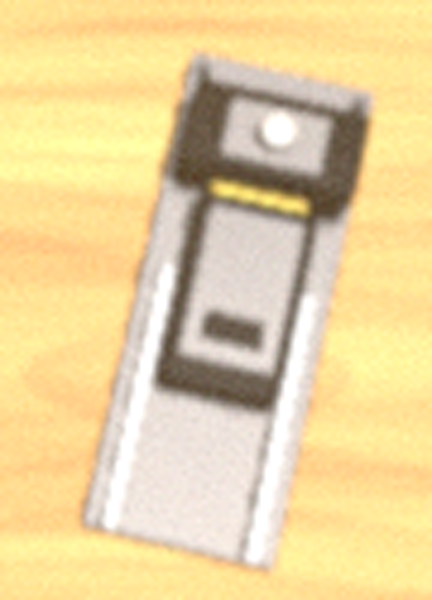

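View pics/t4.png

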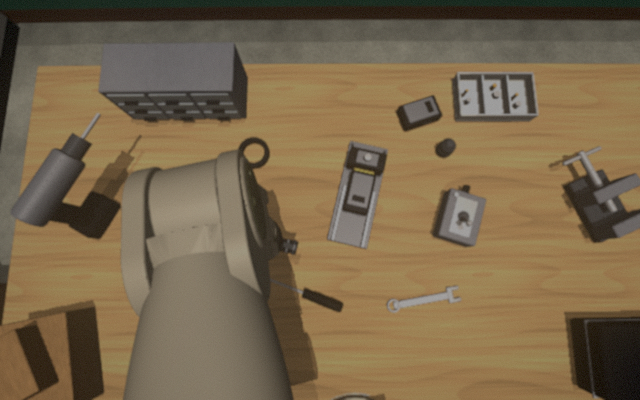

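The plate's light shaft is no longer visible. The brass strip now sits against the head (crop y≈195) with the pack against it, so the contact is in. Next is the lever.

Run:
```python
from inc import *
p=loc(B,-.07,-.002,.165);print(p); inc(p,72.1)
```

```text
[np.float64(0.4508575180938654), np.float64(-0.23977563149193235), 0.165]
t 11.875 tcp [0.4546 0.1783 0.1608] [1.7999e+02 1.0000e-02 7.6230e+01] F [ 0.5   0.13 -0.13]
d [-406.9   95.8   -4.1] rot [0.01 0.01 4.13]
```

>>> servo_tool --pt "-20 4 -4 0 0 0.5 0" --pt "-50 11 -4 0 0 1 0" --pt "-90 21 -4 0 0 1.5 0" --pt "-130 30 -4 0 0 2 0" --pt "-170 40 -4 0 0 2.5 0" --pt "-210 49 -4 0 0 3 0" --pt "-250 59 -4 0 0 3.5 0" --pt "-290 68 -4 0 0 4.1 0" --pt "-330 78 -4 0 0 4.1 0" --pt "-365 86 -4 0 0 4.1 0" --pt "-390 92 -4 0 0 4.1 0" --pt "-403 95 -4 0 0 4.1 0" --pt "-407 96 -4 0 0 4.1 0" --pt "-407 96 -4 0 0 4.1 0" --pt "-407 96 -4 0 0 4.1 0"

```text
time_s: 13.75
tool_pos: [0.4513, -0.2383, 0.1648]
tcp_rot: [-180.0, -0.0, 72.2]
force: [-0.1, -0.1, 0.6]
opening: -0.003
```

Run:
```python
from inc import *
inc(loc(B,-.07,-.002,.092),72.1)
s=snap('wrist','w5.png')
print(proj(s,[loc(B,-.022,0,.103),loc(B,0,0,.058),loc(B,-.06,.045,.055),loc(B,-.06,-.045,.055)]).round(1))
```

```text
t 13.75 tcp [ 0.4513 -0.2383  0.1648] [-1.7998e+02 -2.0000e-02  7.2240e+01] F [-0.06 -0.06  0.59]
d [-1.6  0.1 72.8] rot [-0.02 -0.02  0.14]
[[324.9 276.4]
 [324.7 273.2]
 [374.9 211.5]
 [274.8 211.2]]
```

View pics/w5.png

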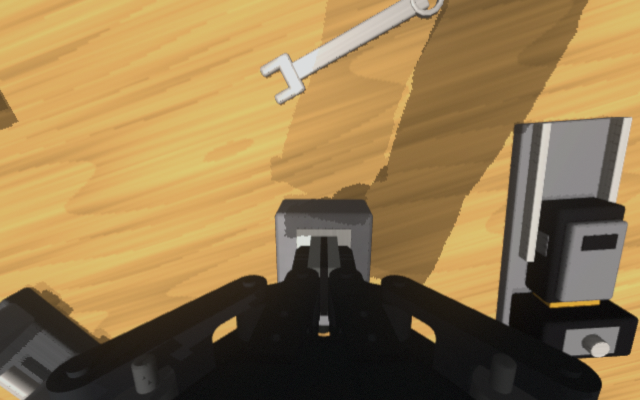

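The box is centred under the fingers at column ~324, as predicted. Now down, then a slow push.

>>> servo_tool --pt "-0.5 0 15 0 0 0 0" --pt "-1 0 40 0 0 0 0" --pt "-1 0 62 0 0 0 0" --pt "-1 0 73 0 0 0 0" --pt "-1 0 73 0 0 0 0" --pt "-1 0 73 0 0 0 0"

```text
time_s: 14.55
tool_pos: [0.4515, -0.2404, 0.0924]
tcp_rot: [179.9, 0.0, 72.2]
force: [0.3, 0.2, -0.2]
opening: -0.005
```

>>> servo_tool --pt "0 4 0 0 0 0 0" --pt "0 9 0 0 0 0 0" --pt "0 14 0 0 0 0 0" --pt "0 18 0 0 0 0 0" --pt "0 21 0 0 0 0 0" --pt "0 23 0 0 0 0 0" --pt "0 23 0 0 0 0 0"

```text
time_s: 15.42
tool_pos: [0.473, -0.2472, 0.0917]
tcp_rot: [-180.0, -0.0, 72.2]
force: [-0.5, -0.5, 0.6]
opening: -0.001
```

>>> servo_tool --pt "0 1.2 0 0 0 0 0" --pt "0 2.4 0 0 0 0 0" --pt "0 3.6 0 0 0 0 0" --pt "0 4.8 0 0 0 0 0" --pt "0 6 0 0 0 0 0"

```text
time_s: 16.05
tool_pos: [0.4787, -0.249, 0.0918]
tcp_rot: [180.0, -0.0, 72.2]
force: [0.9, 1.0, -0.7]
opening: -0.0
```

>>> servo_tool --pt "0 1.2 0 0 0 0 0" --pt "0 2.4 0 0 0 0 0" --pt "0 3.6 0 0 0 0 0"

```text
time_s: 16.42
tool_pos: [0.4821, -0.2501, 0.0918]
tcp_rot: [-180.0, -0.0, 72.2]
force: [-1.1, 0.2, 0.1]
opening: 0.002
```

Run:
```python
from inc import *
inc(loc(B,-.022,-.002,.092),72.1)
s=snap('scene','s6.png'); a=s['color'][150:260,150:270,::-1]
cv2.imwrite('pics/s6c.png',cv2.resize(np.clip(a*1.6,0,255).astype('u1'),None,fx=5,fy=5,interpolation=2))
```

```text
t 16.425 tcp [ 0.4821 -0.2501  0.0918] [-179.99   -0.     72.18] F [-1.13  0.16  0.07]
d [ 0.3 15.1 -0.2] rot [-0.01 -0.    0.08]
```

View pics/s6c.png

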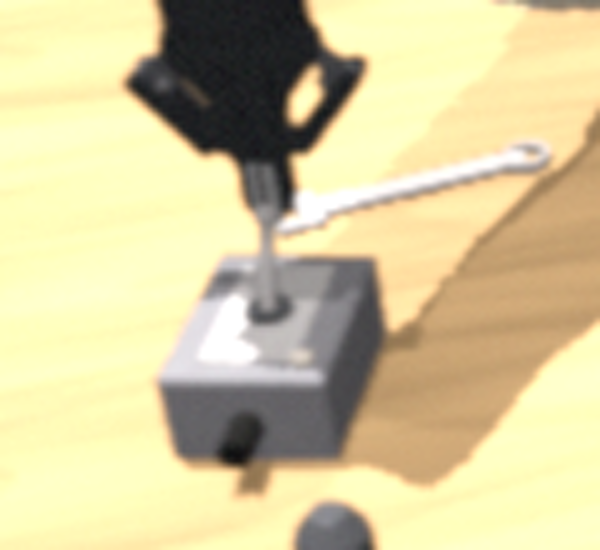

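The ball at crop (267,205) is centred on the fingers and about to touch. I'll keep pushing.

>>> servo_tool --pt "0 1 0 0 0 0 0" --pt "0 2 0 0 0 0 0" --pt "0 3 0 0 0 0 0" --pt "0 4 0 0 0 0 0"

```text
time_s: 16.98
tool_pos: [0.4838, -0.2504, 0.0917]
tcp_rot: [-179.8, -0.0, 72.2]
force: [-7.0, 3.0, 6.4]
opening: 0.004
```

>>> servo_tool --pt "0 1 0 0 0 0 0" --pt "0 2 0 0 0 0 0" --pt "0 3 0 0 0 0 0"

```text
time_s: 17.35
tool_pos: [0.4873, -0.2515, 0.0918]
tcp_rot: [-179.8, -0.0, 72.2]
force: [-4.9, 2.2, 5.1]
opening: 0.002
```

>>> servo_tool --pt "0 1 0 0 0 0 0" --pt "0 2 0 0 0 0 0" --pt "0 3 0 0 0 0 0"

```text
time_s: 17.73
tool_pos: [0.4914, -0.2529, 0.0918]
tcp_rot: [-180.0, -0.0, 72.2]
force: [-3.4, 2.4, 3.3]
opening: -0.002
```

>>> servo_tool --pt "0 1 0 0 0 0 0" --pt "0 2 0 0 0 0 0" --pt "0 3 0 0 0 0 0" --pt "0 4 0 0 0 0 0" --pt "0 5 0 0 0 0 0" --pt "0 6 0 0 0 0 0"

```text
time_s: 18.48
tool_pos: [0.4976, -0.2552, 0.0918]
tcp_rot: [180.0, 0.0, 72.2]
force: [-1.1, 1.0, 1.4]
opening: 0.005
```

>>> servo_tool --pt "0 1 0 0 0 0 0" --pt "0 2 0 0 0 0 0" --pt "0 3 0 0 0 0 0" --pt "0 4 0 0 0 0 0" --pt "0 5 0 0 0 0 0" --pt "0 6 0 0 0 0 0" --pt "0 7 0 0 0 0 0"

```text
time_s: 19.35
tool_pos: [0.5041, -0.2572, 0.0918]
tcp_rot: [180.0, -0.0, 72.2]
force: [0.4, -0.6, -0.8]
opening: -0.0
```

Run:
```python
from inc import *
inc(loc(B,0,-.002,.092),72.1)
s=snap('scene','s7.png'); a=s['color'][150:260,150:270,::-1]
cv2.imwrite('pics/s7c.png',cv2.resize(np.clip(a*1.6,0,255).astype('u1'),None,fx=5,fy=5,interpolation=2))
```

```text
t 19.35 tcp [ 0.5041 -0.2572  0.0918] [179.99  -0.    72.18] F [ 0.38 -0.62 -0.76]
d [ 0.3 13.9 -0.2] rot [ 0.01 -0.    0.08]
```

View pics/s7c.png

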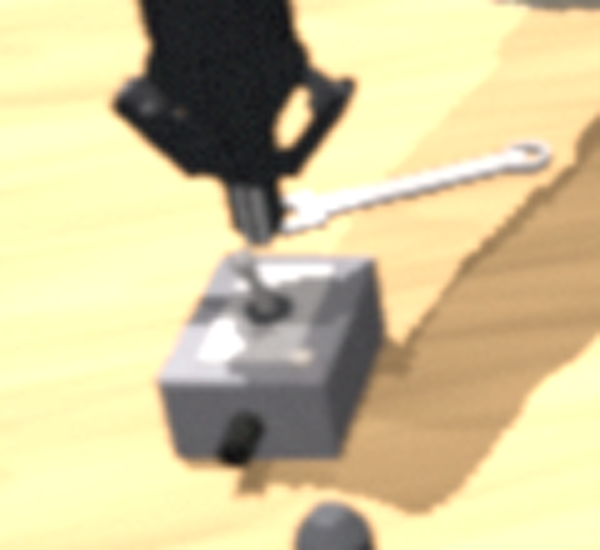

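The ball is now at crop (243,258), where a lever that is on should project (242,259). Next I retreat.

>>> servo_tool --pt "0 -5 0 0 0 0 0" --pt "0 -15 -10 0 0 0 0" --pt "0 -25 -35 0 0 0 0" --pt "0 -35 -70 0 0 0 0" --pt "0 -45 -100 0 0 0 0" --pt "0 -55 -120 0 0 0 0" --pt "0 -60 -130 0 0 0 0" --pt "0 -60 -130 0 0 0 0" --pt "0 -60 -130 0 0 0 0"

```text
time_s: 20.52
tool_pos: [0.4466, -0.2386, 0.221]
tcp_rot: [-179.9, -0.0, 72.2]
force: [-0.1, -1.1, -0.1]
opening: 0.005
```

Run:
```python
from inc import *
s=snap('scene','s8.png'); a=s['color'][150:270,150:350,::-1]
cv2.imwrite('pics/s8c.png',cv2.resize(np.clip(a*1.6,0,255).astype('u1'),None,fx=4,fy=4,interpolation=2))
s=snap('top','t8.png')
print(bot.get_state()['force'])
```

```text
[-0.32088742 -0.12545065 -0.19385635]
```

View pics/s8c.png

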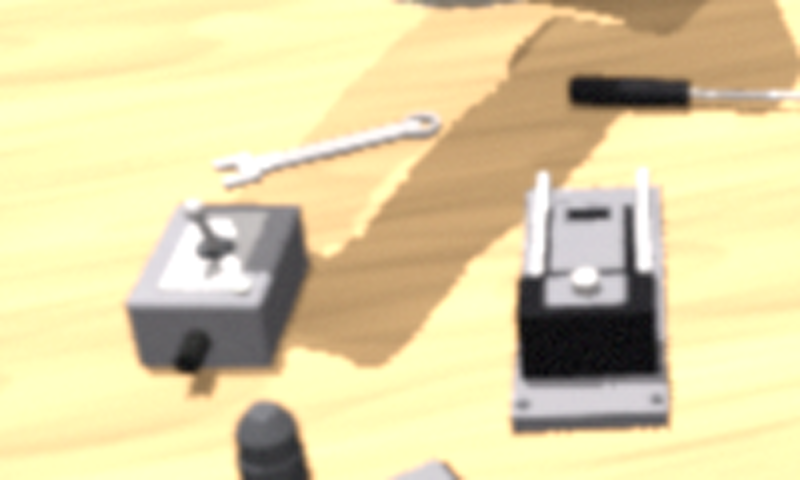

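View pics/t8.png

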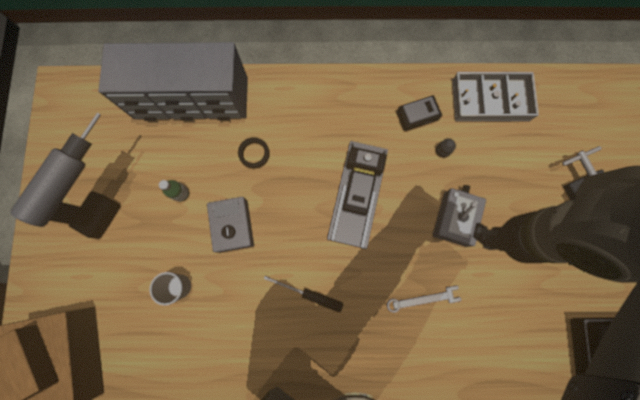

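The lever leans to on, the pack is home, the other things are where they were, and the arm is clear. Handing in.

```bash
python3 -c "
from plant import bot
print(bot.sign_off())"
```

```text
the job is handed in; nothing more can be done
None
```

I pushed the pack along the channel until the contact plate snapped in, then flipped the toggle lever to on with a light push. I handed the job in at about 20.6 s; the hand-in reports no verdict.

**Plate:** the arm jumped forward about 6 mm and the force fell to about 4 N. In the top view the brass strip sits against the head, with the pack against it.

**Lever:** in the scene view its ball sits within about 1 pixel of where it should be when on.

**Rest of the bench:** nothing else looks moved in the last top view. The arm was clear, with about 0 N on the tool.

**Closest to a limit:** just before the plate snapped in, the wrist reading peaked at about 15 N along the push. A vertical drag of 13.5 N on top brought the raw total to about 20 N, right at the 20 N limit. I then eased the tool upward to relieve the drag. The wrist sensor is noisy by about 1 N and I only read it at the end of each move, so I cannot rule out that the true contact force briefly passed the limit. The highest lever reading was about 10 N, under its 15 N limit.

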